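Move the inspected plug-in modules to the front row of the rack, in the same order

TASK

The four plug-in modules in the rear row of the two-row rack (the row farther from the robot) have been inspected: move them to the front row in the same order, each into the bay straight across from the one it stands in now, so that the chassis slot order is kept. Keep them upright and facing the same way round as now, set each one down gently, and leave all four standing flat in the middle of their bays.

Things in the scene. Friction and masses are not known exactly. Their poses are not given: they have to be found in the camera images.
- serial_module: Loose module, under 0.6 kg, foot 96 (x) x 40 (y) mm, green board; face plate on top, 95 mm up, with two D-shaped steel connectors (8 mm high at most). Origin: centre of underside, z up. Black U handle amid the plate: bar 12 mm thick in x, 32 long in y, 128 to 141 mm up, open between its two legs. Pinch the 12 mm, closing along x, some 133 mm up: 45 mm is free in front and behind
- serial_bay: Fixed front-row bay straight across from where the serial module starts: its target. Grey open cradle, black floor, 120 (x) x 61 (y) x 28 mm, walls 3 mm, inside 114 x 55. Origin: centre of underside; floor 3 mm above it, wall tops 28 mm. Axes parallel to the rack's. The bays look alike and differ only in position
- coax_module: Loose module, under 0.6 kg, foot 96 (x) x 40 (y) mm, green board; face plate on top, 95 mm up, with eight round brass sockets (8 mm high at most). Origin: centre of underside, z up. Black U handle amid the plate: bar 12 mm thick in x, 32 long in y, 128 to 141 mm up, open between its two legs. Pinch the 12 mm, closing along x, some 133 mm up: 45 mm is free in front and behind
- coax_bay: Fixed front-row bay straight across from where the coax module starts: its target. Grey open cradle, black floor, 120 (x) x 61 (y) x 28 mm, walls 3 mm, inside 114 x 55. Origin: centre of underside; floor 3 mm above it, wall tops 28 mm. Axes parallel to the rack's. The bays look alike and differ only in position
- terminal_module: Loose module, under 0.6 kg, foot 96 (x) x 40 (y) mm, green board; face plate on top, 95 mm up, with two long grey terminal blocks (8 mm high at most). Origin: centre of underside, z up. Black U handle amid the plate: bar 12 mm thick in x, 32 long in y, 128 to 141 mm up, open between its two legs. Pinch the 12 mm, closing along x, some 133 mm up: 45 mm is free in front and behind
- terminal_bay: Fixed front-row bay straight across from where the terminal module starts: its target. Grey open cradle, black floor, 120 (x) x 61 (y) x 28 mm, walls 3 mm, inside 114 x 55. Origin: centre of underside; floor 3 mm above it, wall tops 28 mm. Axes parallel to the rack's. The bays look alike and differ only in position
- power_module: Loose module, under 0.6 kg, foot 96 (x) x 40 (y) mm, green board; face plate on top, 95 mm up, with a round fuse holder and six dark slots (8 mm high at most). Origin: centre of underside, z up. Black U handle amid the plate: bar 12 mm thick in x, 32 long in y, 128 to 141 mm up, open between its two legs. Pinch the 12 mm, closing along x, some 133 mm up: 45 mm is free in front and behind
- power_bay: Fixed front-row bay straight across from where the power module starts: its target. Grey open cradle, black floor, 120 (x) x 61 (y) x 28 mm, walls 3 mm, inside 114 x 55. Origin: centre of underside; floor 3 mm above it, wall tops 28 mm. Axes parallel to the rack's. The bays look alike and differ only in position
- rack: Fixed, 270 (x) x 332 (y) mm, two rows of 5 bays. Origin: centre of underside, on the bench. y along the rows, x from front row (x -65 mm, near robot) to rear row (+65). Bays at y 0, +-62, +-124; floors 15, walls 40 mm up. One bay per row has a cover, small thing on it (to 80 mm up). Bars at y +-164, 82 mm up. Loose things beside it, to 140 mm, stay beyond y +-175
Things that resemble listed ones, but are neither listed nor needed, are in the scene too. What is shaped like the terminal_module but orange is not meant.

How it is judged (in metres and radians):
At the end, for the whole second after the job is handed in: Each module stands in the front-row bay straight across from where it started: centre within 12 mm of the bay's, underside on the bay floor, tilted under 0.06 rad, in line with the rack within 0.2 rad, same way round, released and at rest (horizontal distance between serial_module and serial_bay below 0.012 m and z of serial_module in the frame of serial_bay below 0.006 m and angle between each of serial_module, coax_module, terminal_module, power_module's own z axis and vertical below 0.06 rad and angle between the x axis of each of serial_module, coax_module, terminal_module, power_module and the x axis of rack, either way round below 0.2 rad and x of rack in the frame of serial_module above 0.03 m and contact force between each of serial_module, coax_module, terminal_module, power_module and the fingers below 0.05 N and linear speed of each of serial_module, coax_module, terminal_module, power_module below 0.01 m/s and angular speed of each of serial_module, coax_module, terminal_module, power_module below 0.1 rad/s and horizontal distance between coax_module and coax_bay below 0.012 m and z of coax_module in the frame of coax_bay below 0.006 m and x of rack in the frame of coax_module above 0.03 m and horizontal distance between terminal_module and terminal_bay below 0.012 m and z of terminal_module in the frame of terminal_bay below 0.006 m and x of rack in the frame of terminal_module above 0.03 m and horizontal distance between power_module and power_bay below 0.012 m and z of power_module in the frame of power_bay below 0.006 m and x of rack in the frame of power_module above 0.03 m); the robot touches nothing.
It fails at once if a module is tipped more than 0.6 rad from upright (angle between any of serial_module, coax_module, terminal_module, power_module's own z axis and vertical above 0.6 rad).
It fails at once if a module is dropped or pressed hard into a front-row bay (more than 60 N) (contact force between any of serial_module, coax_module, terminal_module, power_module and serial_bay above 60 N or contact force between any of serial_module, coax_module, terminal_module, power_module and coax_bay above 60 N or contact force between any of serial_module, coax_module, terminal_module, power_module and terminal_bay above 60 N or contact force between any of serial_module, coax_module, terminal_module, power_module and power_bay above 60 N).
It also fails if it takes over 93 s, if anything falls off the work surface, if the arm or the gripper's body presses on something with over 40 N, if the wrist force passes 120 N, or if a joint passes its speed limit or range.

ROBOT

A 6-joint arm with a two-finger parallel gripper is mounted at the origin on the work surface. World frame = base frame: x ahead of the robot, y to its left, z up, the work surface at z = 0. Lengths are in mm, angles in rad, forces in N, time in s.
With the tool pointing down it reaches from about 350 to 875 mm from the base axis. Payload 4.2 kg.
Tool frame: the origin (TCP) lies at the very end of the fingers, on their centre line; the grasp point (between the pads) lies arm.hold_point_z behind it (arm.hold_point_z is the distance from the TCP to the grasp point, in mm); y points along the fingers, x is the direction in which the jaws open and shut, and the axes are right-handed (so a half turn about y gives the same grasp; the last joint's range is limited). The gripper opens to 85 mm and grips with 20 to 120 N. Pads are 22 mm wide; open, the fingers measure 114 mm over their backs; the gripper's body (76 mm by 85 mm) begins 54 mm behind the grasp point. The pads swing forward as they close: fully open they stand 13 mm farther back than shut.
Start: joints at [-1.033, 0.385, 0.008, 0, -1.194, -0.259], TCP at [172.018, -600.84, 231.312] pointing down, gripper open.
Joint ranges: [-3.14, 3.14], [-1.21, 2.06], [-1.07, 1.41], [-3.16, 2.05], [-2.99, -0.16], [-3.1, 3.1]. Speed limits (rad/s): [2.79, 2.79, 3.14, 3.14, 3.14, 3.14].

INTERFACE

Orientations are given as a unit quaternion [x, y, z, w].
In Python, from bench import arm gives the robot as it stands.
- The arm moves only by the shell command python3 -m creep 'ROWS'. ROWS is JSON, a list of rows, each a list of 3 entries, a list of its own where there are three numbers: the shift along the world's x, y, z in mm, then the turn, a rotation vector about the world's x, y, z in rad, then the gripper command: -1 is shut, 1 is fully open, values between are in proportion. In form: [[[dx, dy, dz], [wx, wy, wz], jaw], ...]. A call has 1 to 12 rows; each row is the pose to reach, as a shift and turn from the pose commanded when the call began; what a row does not reach only later rows make up. A row lasts 1/12 s, in which the tool goes at most 41.7 mm and 7.16 degrees, less where a joint would pass 70% of its speed; a pose out of reach is approached as far as the arm can. A call with a gripper value outside its range is refused whole. The fingers move at their own pace and stop on an object; the grip force is fixed at half the most. Time passes only in rows, so rows that repeat a pose let the fingers close. It gives the time, the measured TCP pose, the force and the opening at its end, in the units of the state.
- arm.read_state(): the state, without advancing time (a new reading comes with each control period).
- arm.get_image(name): name is "scene" or "top" or "wrist"; returns (picture, depth): 480x640x3 uint8, red, green, blue; 480x640 float32, mm along the optical axis (not along the pixel's ray), 0 where there is no reading.
- arm.camera_params(name): a dict with "camera_matrix" (3x3 intrinsics, pixels), "extrinsics" (4x4, takes a point from world to camera coordinates); the wrist camera has in their place "T_tool_cam" (4x4, takes a point from camera to tool coordinates, whose origin is the TCP and whose axes are the tool frame's). Camera axes: x right, y down, z forward; pixel columns grow to the right and rows downward; lengths in mm; the calibration is good to about 2 mm. A picture is of the moment at which its call begins: read the wrist's pose just before it. camera_params takes no time and is no camera call.
- arm.job_done(): hands the job in, once; it reports no verdict.
The state is a dict: "clock": time; "joints": joint angles; "joint_vel": joint speeds; "joint_efforts": joint torques, N m; "position": TCP position; "ee_rot": TCP orientation; "contact_force": force on the tool from outside, world axes, zero at the start; "wrist_torque": the same for the moment, N m; "gripper_width": finger opening in mm.
Only numpy, scipy, OpenCV 4.12 (cv2) and the standard library are available. Lean on these libraries where they do the work, as an engineer would, in place of code of your own. Each camera call takes 0.05 s, during which the arm holds its last target.

## Working session

There is one attempt and no reset: what is moved stays moved. The work goes in short steps, Python scripts to look and compute and a shell command to move; the robot and the scene stay as the last step left them, time stands still between calls to the robot, and variables do not carry over. Pictures are saved under pics/ and viewed, and the job is handed in when it is done.

```bash
mkdir -p pics; ls; cat > h.py <<'E'
import numpy as np, cv2, json
from bench import arm
def save(n,im): cv2.imwrite(f'pics/{n}.png',cv2.cvtColor(im,cv2.COLOR_RGB2BGR))
E
python3 - <<'E'
from h import *
s=arm.read_state(); print(s, arm.hold_point_z)
for n in ['scene','top']:
    im,d=arm.get_image(n); save(n+'0',im); np.savez(f'pics/{n}0.npz',im=im,d=d); p=arm.camera_params(n); print(n,{k:np.round(v,3).tolist() if not isinstance(v,str) else v for k,v in p.items()})
print({k:np.round(v,3).tolist() for k,v in arm.camera_params('wrist').items()})
E
```

```text
pics
{'clock': 0.0, 'joints': array([-1.03340033e+00,  3.85513785e-01,  6.63553269e-03, -4.57248125e-04,
       -1.19398891e+00, -2.58568621e-01]), 'joint_vel': array([ 0.00041944,  0.00091086, -0.00062837, -0.00177403,  0.00019474,
        0.00162333]), 'joint_efforts': array([-3.31609508e-04, -3.92286694e+01,  1.88407373e+01,  4.18638155e+00,
       -4.61490912e-03, -5.85793558e-06]), 'position': array([ 171.84990795, -600.31193334,  230.25738849]), 'ee_rot': array([ 0.42509382,  0.56500959, -0.56417813, -0.42633607]), 'contact_force': array([ 0.24272834, -0.28969807, -0.26021133]), 'wrist_torque': array([ 0.0282199 , -0.00557568, -0.01568614]), 'gripper_width': 85.48594583831594} 18.700000000000003
scene {'camera_matrix': [[601.282, 0.0, 323.523], [0.0, 601.282, 245.541], [0.0, 0.0, 1.0]], 'extrinsics': [[0.302, 0.953, 0.009, -127.493], [0.658, -0.202, -0.725, -285.638], [-0.69, 0.225, -0.689, 1569.426], [0.0, 0.0, 0.0, 1.0]]}
top {'camera_matrix': [[554.369, 0.0, 320.257], [0.0, 554.369, 238.555], [0.0, 0.0, 1.0]], 'extrinsics': [[-0.017, -1.0, -0.002, -2.099], [-0.998, 0.017, -0.062, 495.078], [0.062, 0.001, -0.998, 1210.273], [0.0, 0.0, 0.0, 1.0]]}
{'camera_matrix': [[398.279, 0.0, 323.935], [0.0, 398.279, 238.871], [0.0, 0.0, 1.0]], 'T_tool_cam': [[1.0, 0.001, -0.001, -0.453], [0.001, -0.28, 0.96, -143.202], [0.001, -0.96, -0.28, 70.926], [0.0, 0.0, 0.0, 1.0]]}
```

View pics/scene0.png

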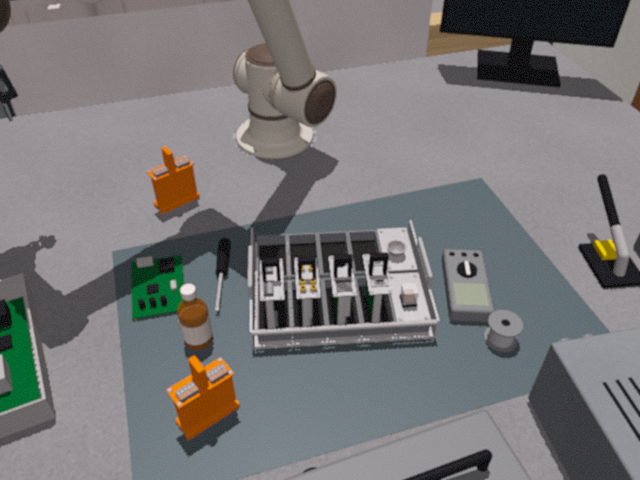

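View pics/top0.png

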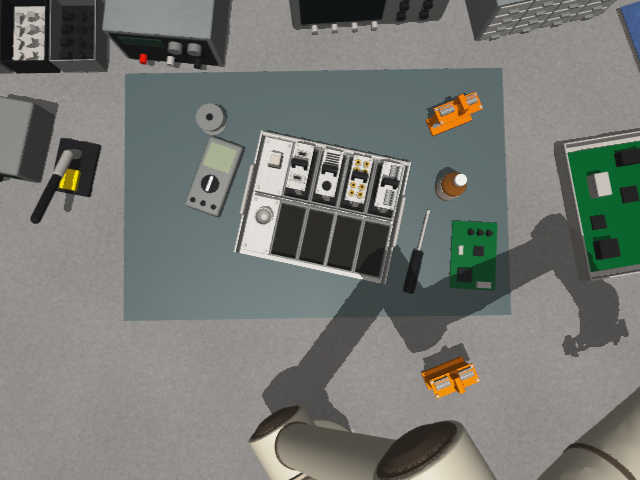

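```bash
python3 - <<'E'
import numpy as np,cv2
z=np.load('pics/top0.npz');im=z['im'];d=z['d']
c=im[120:295,225:425]
cv2.imwrite('pics/crop0.png',cv2.cvtColor(cv2.resize(c,(800,600*175//150*0+700)),cv2.COLOR_RGB2BGR) if 0 else cv2.cvtColor(cv2.resize(c,(685,600),interpolation=cv2.INTER_CUBIC),cv2.COLOR_RGB2BGR))
from h import arm
p=arm.camera_params('top');K=p['camera_matrix'];T=np.linalg.inv(p['extrinsics'])
v,u=np.mgrid[0:480,0:640]
P=np.stack([(u-K[0,2])/K[0,0]*d,(v-K[1,2])/K[1,1]*d,d],-1)@T[:3,:3].T+T[:3,3]
np.save('pics/topP.npy',P)
for (a,b) in [(300,155),(330,160),(360,170),(388,180),(290,235),(320,240),(346,247),(373,255),(263,215),(250,200),(200,280)]: print((a,b),np.round(P[b,a],1))
E
```

```text
(300, 155) [660.9  27.8 115.7]
(330, 160) [650.4 -33.6 111.6]
(360, 170) [628.8 -94.8 110.2]
(388, 180) [ 600.  -146.6  152.8]
(290, 235) [504.1  56.2  14.3]
(320, 240) [491.7 -10.   16.2]
(346, 247) [475.3 -67.2  15.2]
(373, 255) [ 456.7 -126.6   13. ]
(263, 215) [546.3 112.3  45.5]
(250, 200) [583.4 143.9  15.8]
(200, 280) [408.  258.6   2. ]
```

View pics/crop0.png

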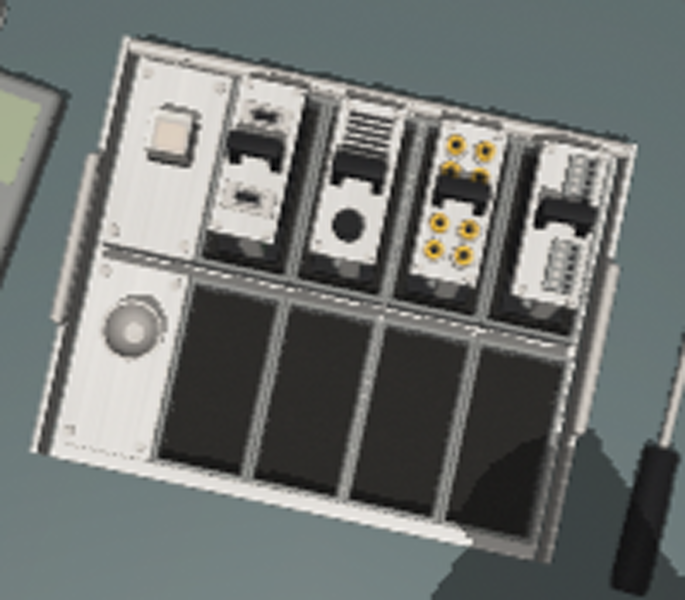

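```bash
cat >> h.py <<'E'
def cam(n):
    p=arm.camera_params(n); return p['camera_matrix'],np.array(p['extrinsics'])
def ray(uv,z,K,E):
    T=np.linalg.inv(E); uv=np.atleast_2d(uv).astype(float)
    r=np.c_[(uv[:,0]-K[0,2])/K[0,0],(uv[:,1]-K[1,2])/K[1,1],np.ones(len(uv))]@T[:3,:3].T
    return T[:3,3]+r*((z-T[2,3])/r[:,2:3])
E
python3 - <<'E'
from h import *
z=np.load('pics/top0.npz');im=z['im'];d=z['d'];P=np.load('pics/topP.npy');K,E=cam('top')
print('cam',np.round(np.linalg.inv(E)[:3,3]))
g=im.max(2).astype(int)
roi=np.zeros(g.shape,bool);roi[120:295,225:425]=True
def rect(m,zc,lo,hi,name):
    cs,_=cv2.findContours(m.astype(np.uint8),cv2.RETR_EXTERNAL,cv2.CHAIN_APPROX_NONE)
    for c in cs:
        if lo<cv2.contourArea(c)<hi:
            w=ray(c[:,0],zc,K,E)[:,:2].astype(np.float32)
            (cx,cy),(a,b),t=cv2.minAreaRect(w)
            print(name,'px',np.round(c[:,0].mean(0)),'c',round(cx,1),round(cy,1),'size',round(a,1),round(b,1),'ang',round(t,1))
rect(roi&(P[...,2]>5)&(P[...,2]<24)&(g<75),15,300,4000,'floor15')
rect(roi&(P[...,2]>145)&(P[...,2]<170),156,20,2000,'handle')
rect(roi&(P[...,2]>102)&(P[...,2]<125),110,100,3000,'plate')
rect(roi&(P[...,2]>30),40,3000,90000,'rack40')
E
```

```text
cam [ 419.  -12. 1239.]
floor15 px [412. 275.] c 419.2 -213.5 size 27.8 94.7 ang 75.2
floor15 px [372. 249.] c 470.9 -124.4 size 54.8 114.1 ang 76.9
floor15 px [344. 243.] c 485.3 -62.7 size 54.3 114.0 ang 76.9
floor15 px [316. 237.] c 499.8 -1.2 size 54.0 114.0 ang 76.5
floor15 px [288. 230.] c 514.1 60.1 size 53.1 114.2 ang 77.2
handle px [391. 182.] c 596.3 -151.3 size 32.4 13.6 ang 76.3
handle px [360. 175.] c 610.2 -91.7 size 31.5 13.5 ang 74.8
handle px [330. 168.] c 624.3 -31.6 size 31.4 13.3 ang 77.6
handle px [299. 162.] c 638.2 28.6 size 31.7 13.7 ang 75.9
plate px [388. 184.] c 596.5 -152.1 size 40.0 97.0 ang 76.9
plate px [359. 179.] c 611.0 -92.0 size 39.8 96.1 ang 76.8
plate px [329. 172.] c 625.0 -31.6 size 40.0 96.6 ang 76.8
plate px [301. 166.] c 639.2 28.7 size 40.0 96.3 ang 76.8
rack40 px [316. 236.] c 500.2 -2.4 size 308.9 122.9 ang 76.8
rack40 px [326. 193.] c 563.9 -16.3 size 347.0 272.4 ang 76.8
```

```bash
python3 - <<'E'
from h import *
from scipy.spatial.transform import Rotation as R
s=arm.read_state(); q=R.from_quat(s['ee_rot']); M=q.as_matrix(); print(np.round(M,3))
yaw=np.arctan2(M[1,0],M[0,0]); print('tool x yaw',np.degrees(yaw))
for a in (-13.2,166.8):
    x=np.array([np.cos(np.radians(a)),np.sin(np.radians(a)),0]);y=np.array([0,0,-1.]);D=np.c_[x,y,np.cross(x,y)]
    print(a,np.round((R.from_matrix(D)*q.inv()).as_rotvec(),4))
print(np.round(s['joints'],3))
E
```

```text
[[-0.275 -0.001 -0.961]
 [ 0.961  0.002 -0.275]
 [ 0.002 -1.     0.   ]]
tool x yaw 105.967518955147
-13.2 [-1.9000e-03  1.5000e-03 -2.0799e+00]
166.8 [-0.0013 -0.0016  1.0617]
[-1.033  0.385  0.007 -0.    -1.194 -0.259]
```

Candidates (top image): serial (299,162), power (330,168), coax (360,175), terminal (391,182). All four are white-plated in the rear row, and crop0 shows them clearly as D-connectors, fuse and slots, brass sockets and grey blocks. The decoys are the orange ones at (455,112) and (450,378). I start with the terminal module, since it is nearest.

```bash
python3 -m creep '[[[424,449,0],[0,0,1.06],1],[[424,449,0],[0,0,1.06],1],[[424,449,0],[0,0,1.06],1],[[424,449,0],[0,0,1.06],1],[[424,449,0],[0,0,1.06],1],[[424,449,0],[0,0,1.06],1],[[424,449,0],[0,0,1.06],1],[[424,449,0],[0,0,1.06],1],[[424,449,0],[0,0,1.06],1],[[424,449,0],[0,0,1.06],1],[[424,449,0],[0,0,1.06],1],[[424,449,0],[0,0,1.06],1]]'
```

```text
clock: 1.1
position: [516.1, -235.4, 231.1]
ee_rot: [0.082, 0.702, -0.702, -0.082]
contact_force: [1.4, -0.7, 0.3]
gripper_width: 85.5
```

```bash
python3 -m creep '[[[81,85,0],[0,0,0],1],[[81,85,0],[0,0,0],1],[[81,85,0],[0,0,0],1],[[81,85,0],[0,0,0],1],[[81,85,0],[0,0,0],1]]'; python3 - <<'E'
from h import *
from scipy.spatial.transform import Rotation as R
s=arm.read_state(); M=R.from_quat(s['ee_rot']).as_matrix(); print(np.round(s['position'],1),np.degrees(np.arctan2(M[1,0],M[0,0])),np.round(M[:,1],3),np.round(s['joints'],2))
im,d=arm.get_image('wrist'); save('w1',im)
np.savez('pics/w1.npz',im=im,d=d,pos=s['position'],M=M)
C=arm.camera_params('wrist');K=C['camera_matrix'];T=np.eye(4);T[:3,:3]=M;T[:3,3]=s['position'];T=T@C['T_tool_cam']
v,u=np.mgrid[0:480,0:640]
P=np.stack([(u-K[0,2])/K[0,0]*d,(v-K[1,2])/K[1,1]*d,d],-1)@T[:3,:3].T+T[:3,3]
m=(P[...,2]>150)&(P[...,2]<162)&(d>0)
n,l,st,ce=cv2.connectedComponentsWithStats(m.astype(np.uint8))
for i in range(1,n):
    if st[i,4]>150:
        w=P[l==i]; r=cv2.minAreaRect(w[:,:2].astype(np.float32)); print(st[i],np.round(ce[i]),np.round(w.mean(0),1),np.round(np.array(r[0]),1),np.round(r[1],1),round(r[2],1))
E
```

```text
clock: 1.52
position: [597.0, -150.6, 230.0]
ee_rot: [0.08, 0.702, -0.702, -0.082]
contact_force: [-0.4, 0.7, -0.0]
gripper_width: 85.4
[ 597.  -150.6  230. ] 166.8657510517837 [-0.002  0.    -1.   ] [ 0.02  0.37 -0.02 -0.   -1.19 -0.24]
[ 313  220   21   56 1131] [323. 248.] [ 597.2 -153.5  156.1] [ 597.4 -152.7] [32.  11.7] 76.7
[314 318  20  50 942] [323. 342.] [611.  -94.1 155.9] [611.2 -92.4] [32.2 11.8] 76.6
[315 402  18  29 490] [323. 416.] [623.2 -40.7 155.3] [623.5 -39.3] [18.7 11.3] 76.9
```

View pics/w1.png

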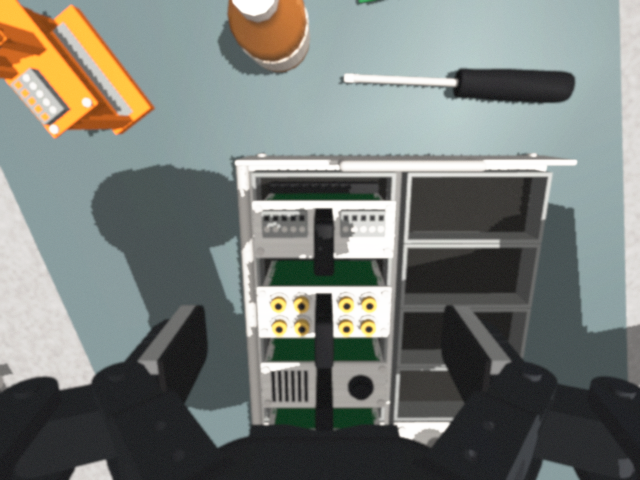

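Wrist view: the terminal handle at (323,248) with its grey blocks, then coax (323,342) and power (323,416). The measured positions agree with the top view within 1 mm. I descend and grip.

```bash
python3 -m creep '[[[0,-2,-40],[0,0,0],1],[[0,-2,-70],[0,0,0],1],[[0,-2,-90],[0,0,0],1],[[0,-2,-100],[0,0,0],1],[[0,-2,-100],[0,0,0],1],[[0,-2,-100],[0,0,0],-1],[[0,-2,-100],[0,0,0],-1],[[0,-2,-100],[0,0,0],-1],[[0,-2,-100],[0,0,0],-1],[[0,-2,-100],[0,0,0],-1],[[0,-2,-100],[0,0,0],-1],[[0,-2,-100],[0,0,0],-1]]'
```

```text
clock: 2.57
position: [596.4, -154.3, 132.1]
ee_rot: [-0.082, -0.702, 0.702, 0.082]
contact_force: [-1.9, 0.6, 1.7]
gripper_width: 10.9
```

```bash
python3 -m creep '[[[0,0,5],[0,0,0],-1],[[0,0,15],[0,0,0],-1],[[0,0,30],[0,0,0],-1],[[0,0,50],[0,0,0],-1],[[0,0,60],[0,0,0],-1],[[0,0,60],[0,0,0],-1]]'; python3 - <<'E'
from h import *
s=arm.read_state(); print(s['gripper_width'],s['position'],s['contact_force'])
im,d=arm.get_image('wrist'); save('w2',im)
E
```

```text
clock: 3.07
position: [598.0, -154.5, 194.4]
ee_rot: [0.084, 0.702, -0.702, -0.08]
contact_force: [-0.1, 0.7, -3.6]
gripper_width: 10.9
10.853469043112552 [ 597.96043101 -154.49064538  194.3975906 ] [-0.12793062  0.66649789 -3.60209778]
```

View pics/w2.png

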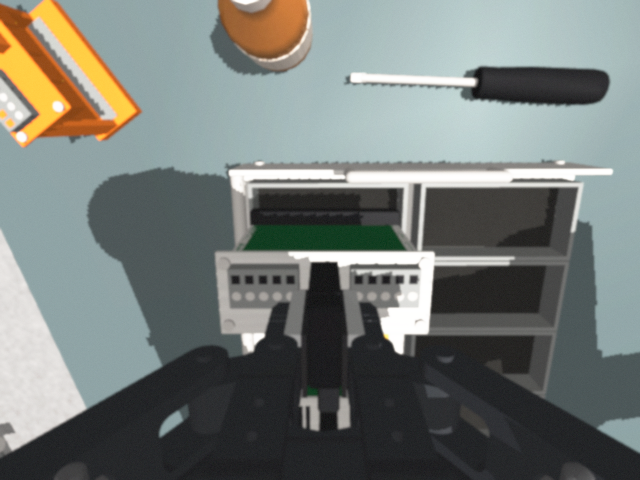

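```bash
python3 -m creep '[[[-10,2.4,0],[0,0,0],-1],[[-35,8.3,0],[0,0,0],-1],[[-70,16.7,0],[0,0,0],-1],[[-100,23.8,0],[0,0,0],-1],[[-118,28.1,0],[0,0,0],-1],[[-126,30,0],[0,0,0],-1],[[-126,30,0],[0,0,0],-1],[[-126,30,0],[0,0,0],-1],[[-126,30,0],[0,0,0],-1]]'; python3 - <<'E'
from h import *
from scipy.spatial.transform import Rotation as R
s=arm.read_state(); M=R.from_quat(s['ee_rot']).as_matrix();print(s['gripper_width'],s['position'],s['contact_force'])
im,d=arm.get_image('wrist'); save('w3',im)
np.savez('pics/w3.npz',im=im,d=d,pos=s['position'],M=M)
C=arm.camera_params('wrist');K=C['camera_matrix'];T=np.eye(4);T[:3,:3]=M;T[:3,3]=s['position'];T=T@C['T_tool_cam']
v,u=np.mgrid[0:480,0:640]
P=np.stack([(u-K[0,2])/K[0,0]*d,(v-K[1,2])/K[1,1]*d,d],-1)@T[:3,:3].T+T[:3,3]
np.save('pics/w3P.npy',P)
g=im.min(2)
m=(P[...,2]>165)&(P[...,2]<180)&(d>0)&(g>110)
n,l,st,ce=cv2.connectedComponentsWithStats(m.astype(np.uint8))
for i in range(1,n):
    if st[i,4]>300:
        w=P[l==i]; r=cv2.minAreaRect(w[:,:2].astype(np.float32)); print(st[i],np.round(ce[i]),np.round(w.mean(0),1),np.round(np.array(r[0]),1),np.round(r[1],1),round(r[2],1))
E
```

```text
clock: 3.87
position: [471.7, -124.4, 191.2]
ee_rot: [-0.082, -0.702, 0.702, 0.081]
contact_force: [0.2, -0.4, -3.2]
gripper_width: 10.7
10.748437571243208 [ 471.66398753 -124.41276801  191.19720236] [ 0.16283288 -0.41777722 -3.18724544]
[  215   250   219    84 10952] [326. 286.] [ 470.7 -126.9  172.6] [ 472.7 -122.5] [41.  96.3] 76.8
```

View pics/w3.png

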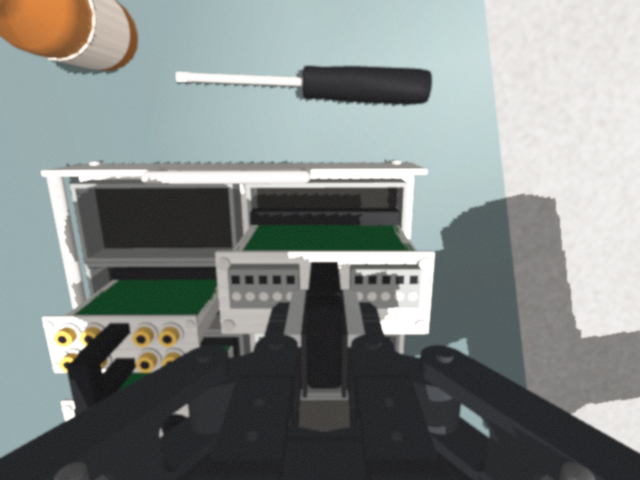

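Wrist view: the plate sits over the far-right bay, centre about (326,286). Measured (472.7,-122.5) against target (471.3,-122.6), with the yaw agreeing. I lower it slowly.

```bash
python3 -m creep '[[[-1,0,-15],[0,0,0],-1],[[-1,0,-30],[0,0,0],-1],[[-1,0,-42],[0,0,0],-1],[[-1,0,-50],[0,0,0],-1],[[-1,0,-54],[0,0,0],-1],[[-1,0,-56],[0,0,0],-1],[[-1,0,-58],[0,0,0],-1],[[-1,0,-59],[0,0,0],-1],[[-1,0,-59],[0,0,0],-1],[[-1,0,-59],[0,0,0],-1]]'
```

```text
clock: 4.75
position: [469.7, -124.3, 132.8]
ee_rot: [0.082, 0.702, -0.702, -0.081]
contact_force: [0.5, -0.4, -4.0]
gripper_width: 10.9
```

Still hanging (4 N). I go down in small steps until it touches.

```bash
python3 -m creep '[[[0,0,-0.5],[0,0,0],-1],[[0,0,-1],[0,0,0],-1],[[0,0,-1],[0,0,0],-1]]'; python3 -m creep '[[[0,0,-0.5],[0,0,0],-1],[[0,0,-1],[0,0,0],-1],[[0,0,-1],[0,0,0],-1]]'
```

```text
clock: 5.0
position: [469.6, -124.3, 132.1]
ee_rot: [-0.082, -0.702, 0.702, 0.081]
contact_force: [-1.5, 0.6, 0.5]
gripper_width: 10.8
clock: 5.25
position: [469.7, -124.4, 132.1]
ee_rot: [-0.082, -0.702, 0.703, 0.081]
contact_force: [-4.0, 1.4, 7.9]
gripper_width: 10.7
```

```bash
python3 -m creep '[[[0,0,1],[0,0,0],-1],[[0,0,1],[0,0,0],1],[[0,0,1],[0,0,0],1],[[0,0,1],[0,0,0],1],[[0,0,1],[0,0,0],1],[[0,0,1],[0,0,0],1],[[0,0,1],[0,0,0],1],[[0,0,1],[0,0,0],1]]'; python3 -m creep '[[[0,0,30],[0,0,0],1],[[0,0,65],[0,0,0],1],[[0,0,80],[0,0,0],1],[[0,0,80],[0,0,0],1]]'; python3 - <<'E'
from h import *
from scipy.spatial.transform import Rotation as R
s=arm.read_state(); M=R.from_quat(s['ee_rot']).as_matrix();print(s['gripper_width'],s['position'],s['contact_force'])
im,d=arm.get_image('wrist'); save('w4',im)
C=arm.camera_params('wrist');K=C['camera_matrix'];T=np.eye(4);T[:3,:3]=M;T[:3,3]=s['position'];T=T@C['T_tool_cam']
v,u=np.mgrid[0:480,0:640]
P=np.stack([(u-K[0,2])/K[0,0]*d,(v-K[1,2])/K[1,1]*d,d],-1)@T[:3,:3].T+T[:3,3]
for a,b in((102,125),(150,162)):
  m=(P[...,2]>a)&(P[...,2]<b)&(d>0)
  n,l,st,ce=cv2.connectedComponentsWithStats(m.astype(np.uint8))
  for i in range(1,n):
    if st[i,4]>200:
        w=P[l==i]; r=cv2.minAreaRect(w[:,:2].astype(np.float32)); print(np.round(ce[i]),np.round(w.mean(0),1),np.round(np.array(r[0]),1),np.round(r[1],1),round(r[2],1))
E
```

```text
clock: 5.92
position: [469.4, -124.3, 131.3]
ee_rot: [-0.082, -0.702, 0.702, 0.082]
contact_force: [-0.2, -0.3, -0.2]
gripper_width: 85.4
clock: 6.25
position: [471.9, -124.5, 215.6]
ee_rot: [0.085, 0.703, -0.702, -0.078]
contact_force: [0.5, 0.3, 0.2]
gripper_width: 85.6
85.57348528329473 [ 471.8721516  -124.52056676  215.58520803] [0.48308414 0.25825972 0.23122674]
[43. 16.] [ 597.4 -286.5  110.1] [ 600.5 -286.5] [28. 12.] 13.4
[329. 238.] [ 470.2 -124.6  113.5] [ 470.7 -122.6] [40.1 96.2] 77.0
[129. 316.] [ 615.7 -101.3  112.7] [611.4 -92.3] [40.6 96.9] 76.9
[205. 399.] [587.  -24.2 111.4] [588.8 -23.2] [41.2 21.8] 77.1
[329. 261.] [ 470.3 -123.9  156. ] [ 470.6 -122.8] [31.6 12. ] 76.7
[108. 349.] [608.1 -99.7 155.2] [609.4 -98. ] [20.6 13. ] 77.3
```

View pics/w4.png

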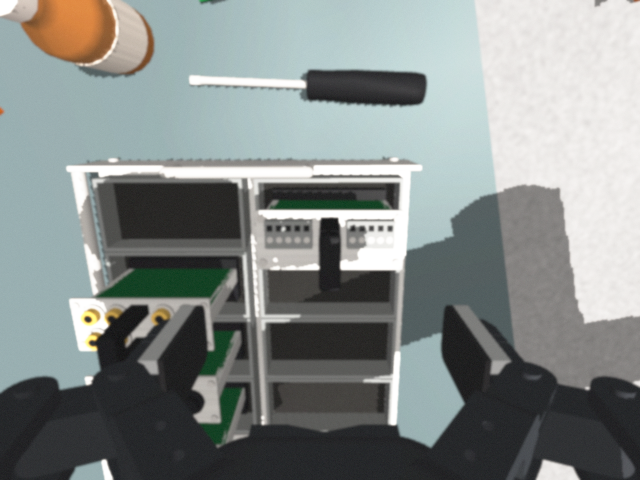

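Terminal is placed: plate centre (329,238) measures (470.7,-122.6) at z≈110, on target to about 1 mm. Next is coax.

```bash
python3 -m creep '[[[35,8,0],[0,0,0],1],[[75,17,0],[0,0,0],1],[[112,25,0],[0,0,0],1],[[135,30,0],[0,0,0],1],[[141,31.5,0],[0,0,0],1],[[141,31.5,0],[0,0,0],1],[[141,31.5,0],[0,0,0],1]]'
```

```text
clock: 6.88
position: [609.0, -92.8, 209.6]
ee_rot: [-0.081, -0.702, 0.702, 0.083]
contact_force: [-0.6, -0.0, 0.7]
gripper_width: 85.4
```

```bash
cat > look.py <<'E'
from h import *
import sys
from scipy.spatial.transform import Rotation as R
def look(name,bands):
    s=arm.read_state(); M=R.from_quat(s['ee_rot']).as_matrix();print(round(s['gripper_width'],1),np.round(s['position'],1),np.round(s['contact_force'],1))
    im,d=arm.get_image('wrist'); save(name,im)
    C=arm.camera_params('wrist');K=C['camera_matrix'];T=np.eye(4);T[:3,:3]=M;T[:3,3]=s['position'];T=T@C['T_tool_cam']
    v,u=np.mgrid[0:480,0:640]
    P=np.stack([(u-K[0,2])/K[0,0]*d,(v-K[1,2])/K[1,1]*d,d],-1)@T[:3,:3].T+T[:3,3]
    for a,b,gm in bands:
      m=(P[...,2]>a)&(P[...,2]<b)&(d>0)&(im.min(2)>=gm)
      n,l,st,ce=cv2.connectedComponentsWithStats(m.astype(np.uint8))
      for i in range(1,n):
        if st[i,4]>300:
          w=P[l==i]; r=cv2.minAreaRect(w[:,:2].astype(np.float32)); print(np.round(ce[i]),'z',round(w[:,2].mean(),1),np.round(np.array(r[0]),1),np.round(r[1],1),round(r[2],1))
if __name__=='__main__':
    look(sys.argv[1],[tuple(map(float,x.split(','))) for x in sys.argv[2:]])
E
python3 look.py w5 102,125,0 150,162,0
```

```text
85.4 [609.  -92.8 209.6] [-0.6 -0.   0.7]
[525. 140.] z 113.2 [ 470.6 -122.3] [40.1 97.1] 76.7
[321. 240.] z 113.1 [611.5 -92.2] [40.4 96.3] 76.8
[321. 327.] z 111.2 [625.5 -31.7] [41.3 96.2] 76.8
[322. 403.] z 111.8 [639.3  28. ] [40.7 96. ] 77.0
[585. 146.] z 155.6 [ 471.1 -122.4] [31.7 13.5] 77.3
[320. 265.] z 156.1 [611.5 -92.4] [31.9 11.6] 76.9
[321. 366.] z 155.9 [625.4 -32.3] [32.6 11.6] 76.9
```

```bash
python3 -m creep '[[[2,0,-35],[0,0,0],1],[[2,0,-60],[0,0,0],1],[[2,0,-74],[0,0,0],1],[[2,0,-79],[0,0,0],1],[[2,0,-79],[0,0,0],1],[[2,0,-79],[0,0,0],-1],[[2,0,-79],[0,0,0],-1],[[2,0,-79],[0,0,0],-1],[[2,0,-79],[0,0,0],-1],[[2,0,-79],[0,0,0],-1],[[2,0,-79],[0,0,0],-1],[[2,0,-79],[0,0,0],-1]]'; python3 -m creep '[[[0,0,5],[0,0,0],-1],[[0,0,15],[0,0,0],-1],[[0,0,30],[0,0,0],-1],[[0,0,50],[0,0,0],-1],[[0,0,60],[0,0,0],-1],[[0,0,60],[0,0,0],-1]]'
```

```text
clock: 7.93
position: [611.7, -92.7, 132.7]
ee_rot: [-0.081, -0.702, 0.702, 0.082]
contact_force: [-3.2, 1.0, 3.7]
gripper_width: 10.8
clock: 8.43
position: [614.1, -92.9, 195.4]
ee_rot: [0.084, 0.703, -0.702, -0.079]
contact_force: [0.1, 0.0, -3.4]
gripper_width: 10.6
```

```bash
python3 -m creep '[[[-10,2.4,0],[0,0,0],-1],[[-35,8.3,0],[0,0,0],-1],[[-70,16.7,0],[0,0,0],-1],[[-100,23.8,0],[0,0,0],-1],[[-118,28.1,0],[0,0,0],-1],[[-126,30,0],[0,0,0],-1],[[-126,30,0],[0,0,0],-1],[[-126,30,0],[0,0,0],-1],[[-126,30,0],[0,0,0],-1]]'; python3 look.py w6 163,182,100
```

```text
clock: 9.18
position: [487.7, -62.8, 192.3]
ee_rot: [0.082, 0.702, -0.702, -0.081]
contact_force: [0.3, 1.0, -4.7]
gripper_width: 10.8
10.8 [487.7 -62.8 192.3] [ 0.3  1.  -4.7]
[329. 280.] z 171.2 [488.4 -62.3] [40.7 96.6] 76.6
```

View pics/w6.png

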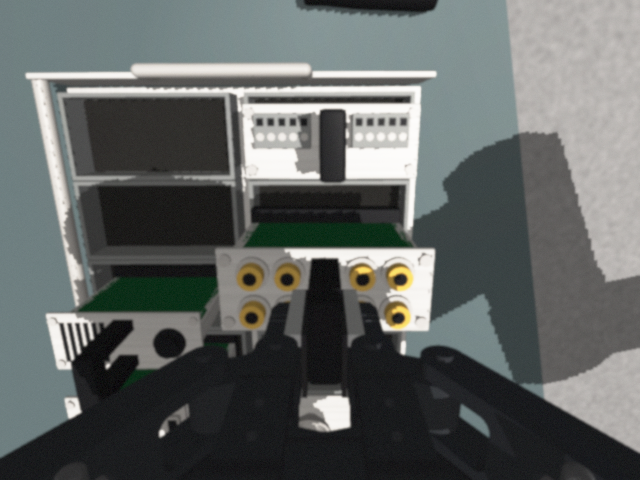

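Coax hangs over the second bay (plate centre 329,280), measured (488.4,-62.3) against target (485.4,-62.2). I shift -2 in x while lowering.

```bash
python3 -m creep '[[[-2,0,-15],[0,0,0],-1],[[-2,0,-30],[0,0,0],-1],[[-2,0,-42],[0,0,0],-1],[[-2,0,-50],[0,0,0],-1],[[-2,0,-54],[0,0,0],-1],[[-2,0,-56],[0,0,0],-1],[[-2,0,-58],[0,0,0],-1],[[-2,0,-59],[0,0,0],-1],[[-2,0,-59],[0,0,0],-1],[[-2,0,-59],[0,0,0],-1]]'; python3 -m creep '[[[0,0,-0.5],[0,0,0],-1],[[0,0,-1],[0,0,0],-1],[[0,0,-1],[0,0,0],-1]]'
```

```text
clock: 10.07
position: [484.7, -62.8, 133.8]
ee_rot: [0.082, 0.702, -0.702, -0.081]
contact_force: [0.1, -0.4, -3.8]
gripper_width: 11.1
clock: 10.32
position: [484.4, -62.8, 132.6]
ee_rot: [0.082, 0.702, -0.702, -0.082]
contact_force: [0.5, 0.7, -3.2]
gripper_width: 10.8
```

```bash
python3 -m creep '[[[0,0,-0.5],[0,0,0],-1],[[0,0,-1],[0,0,0],-1],[[0,0,-1],[0,0,0],-1]]'
```

```text
clock: 10.57
position: [484.5, -62.8, 132.5]
ee_rot: [-0.082, -0.702, 0.702, 0.081]
contact_force: [-2.7, 0.7, 5.5]
gripper_width: 10.8
```

```bash
python3 -m creep '[[[0,0,0.5],[0,0,0],-1],[[0,0,0.5],[0,0,0],1],[[0,0,0.5],[0,0,0],1],[[0,0,0.5],[0,0,0],1],[[0,0,0.5],[0,0,0],1],[[0,0,0.5],[0,0,0],1],[[0,0,0.5],[0,0,0],1],[[0,0,0.5],[0,0,0],1],[[0,0,30],[0,0,0],1],[[0,0,65],[0,0,0],1],[[0,0,80],[0,0,0],1],[[0,0,80],[0,0,0],1]]'; python3 look.py w7 102,125,0 150,162,0
```

```text
clock: 11.57
position: [486.9, -62.7, 215.6]
ee_rot: [0.085, 0.703, -0.702, -0.078]
contact_force: [0.1, -0.5, -0.7]
gripper_width: 85.4
85.4 [486.9 -62.7 215.6] [ 0.1 -0.5 -0.7]
[330. 138.] z 113.4 [ 470.8 -122.3] [39.7 96.1] 76.9
[330. 235.] z 113.0 [484.6 -62.4] [40.1 96.4] 77.0
[132. 314.] z 111.1 [625.6 -31.9] [40.8 97.1] 77.0
[205. 398.] z 110.9 [603.6  36.9] [42.  23.1] 77.2
[330. 142.] z 156.3 [ 470.7 -122.2] [31.7 11.7] 77.4
[330. 258.] z 156.0 [484.6 -62.5] [31.9 12. ] 76.7
[109. 348.] z 155.1 [623.6 -37. ] [21.9 12.8] 75.5
```

View pics/w7.png

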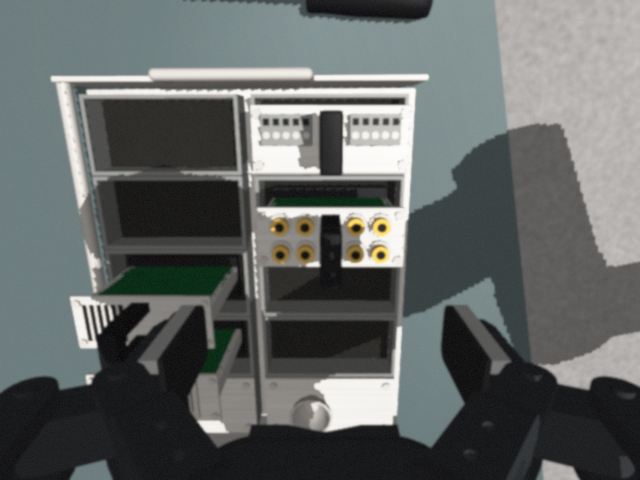

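Coax stands at (484.6,-62.4), plate (330,235), level and in line; target was (485.4,-62.2). Next is power at (625.5,-31.9).

```bash
python3 -m creep '[[[35,8,0],[0,0,0],1],[[75,17,0],[0,0,0],1],[[112,25,0],[0,0,0],1],[[135,30,0],[0,0,0],1],[[141,31,0],[0,0,0],1],[[141,31,0],[0,0,0],1],[[141,31,0],[0,0,0],1]]';python3 look.py w8 102,125,0 150,162,0
```

```text
clock: 12.2
position: [624.1, -31.9, 209.5]
ee_rot: [-0.081, -0.702, 0.703, 0.083]
contact_force: [-0.3, -0.7, 0.1]
gripper_width: 85.8
85.8 [624.1 -31.9 209.5] [-0.3 -0.7  0.1]
[542.  33.] z 112.9 [ 471.7 -118.9] [32.8 97. ] 76.7
[527. 139.] z 112.8 [484.6 -62.4] [39.9 97.4] 76.8
[323. 239.] z 111.2 [625.4 -31.6] [40.5 96.3] 76.9
[323. 326.] z 111.7 [639.3  28.6] [40.9 96.1] 76.8
[609.  21.] z 155.5 [ 472.9 -115.4] [17.9 13.1] 77.8
[587. 144.] z 155.6 [485.5 -62.2] [31.5 13.4] 76.6
[322. 264.] z 156.0 [625.5 -31.9] [32.  11.7] 77.0
[323. 365.] z 155.8 [639.3  28.4] [32.6 11.6] 77.0
```

```bash
python3 -m creep '[[[1,0,-35],[0,0,0],1],[[1,0,-60],[0,0,0],1],[[1,0,-74],[0,0,0],1],[[1,0,-79],[0,0,0],1],[[1,0,-79],[0,0,0],1],[[1,0,-79],[0,0,0],-1],[[1,0,-79],[0,0,0],-1],[[1,0,-79],[0,0,0],-1],[[1,0,-79],[0,0,0],-1],[[1,0,-79],[0,0,0],-1],[[1,0,-79],[0,0,0],-1],[[1,0,-79],[0,0,0],-1]]'; python3 -m creep '[[[0,0,5],[0,0,0],-1],[[0,0,15],[0,0,0],-1],[[0,0,30],[0,0,0],-1],[[0,0,50],[0,0,0],-1],[[0,0,60],[0,0,0],-1],[[0,0,60],[0,0,0],-1]]'
```

```text
clock: 13.25
position: [625.7, -31.7, 132.7]
ee_rot: [-0.081, -0.702, 0.702, 0.082]
contact_force: [-2.5, 2.6, 2.6]
gripper_width: 10.6
clock: 13.75
position: [628.1, -31.7, 195.5]
ee_rot: [0.084, 0.703, -0.702, -0.079]
contact_force: [0.5, 0.4, -3.0]
gripper_width: 11.0
```

```bash
python3 -m creep '[[[-10,2.4,0],[0,0,0],-1],[[-35,8.3,0],[0,0,0],-1],[[-70,16.7,0],[0,0,0],-1],[[-100,23.8,0],[0,0,0],-1],[[-118,28.1,0],[0,0,0],-1],[[-126,30,0],[0,0,0],-1],[[-126,30,0],[0,0,0],-1],[[-126,30,0],[0,0,0],-1],[[-126,30,0],[0,0,0],-1]]'; python3 look.py w9 163,182,100
```

```text
clock: 14.5
position: [501.7, -1.8, 192.3]
ee_rot: [0.082, 0.702, -0.702, -0.081]
contact_force: [0.6, -0.5, -4.7]
gripper_width: 10.8
10.8 [501.7  -1.8 192.3] [ 0.6 -0.5 -4.7]
[331. 278.] z 170.4 [502.   -1.8] [40.6 96.6] 77.0
```

View pics/w9.png

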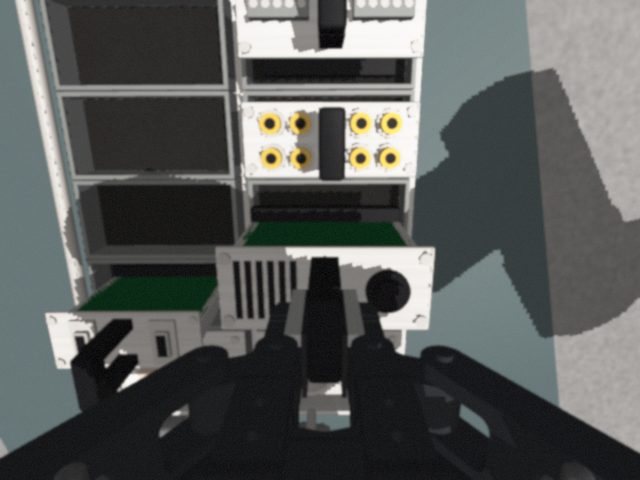

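Power is over the third bay (331,278), measured (502,-1.8) against (499.6,-1.9). Last time the reading in motion was about 1.8 high in x, so I shift only -1.

```bash
python3 -m creep '[[[-1,0,-15],[0,0,0],-1],[[-1,0,-30],[0,0,0],-1],[[-1,0,-42],[0,0,0],-1],[[-1,0,-50],[0,0,0],-1],[[-1,0,-54],[0,0,0],-1],[[-1,0,-56],[0,0,0],-1],[[-1,0,-58],[0,0,0],-1],[[-1,0,-59],[0,0,0],-1],[[-1,0,-60],[0,0,0],-1],[[-1,0,-60],[0,0,0],-1]]'; python3 -m creep '[[[0,0,-0.5],[0,0,0],-1],[[0,0,-1],[0,0,0],-1],[[0,0,-1],[0,0,0],-1]]'
```

```text
clock: 15.38
position: [499.5, -1.7, 132.6]
ee_rot: [0.082, 0.702, -0.702, -0.082]
contact_force: [0.4, 0.1, -4.4]
gripper_width: 10.5
clock: 15.63
position: [499.6, -1.8, 132.5]
ee_rot: [0.082, 0.702, -0.702, -0.081]
contact_force: [-2.6, 0.8, 4.3]
gripper_width: 10.8
```

```bash
python3 -m creep '[[[0,0,0.5],[0,0,0],-1],[[0,0,0.5],[0,0,0],1],[[0,0,0.5],[0,0,0],1],[[0,0,0.5],[0,0,0],1],[[0,0,0.5],[0,0,0],1],[[0,0,0.5],[0,0,0],1],[[0,0,0.5],[0,0,0],1],[[0,0,0.5],[0,0,0],1],[[0,0,30],[0,0,0],1],[[0,0,65],[0,0,0],1],[[0,0,80],[0,0,0],1],[[0,0,80],[0,0,0],1]]'; python3 look.py w10 102,125,0; python3 -m creep '[[[35,8,0],[0,0,0],1],[[75,17,0],[0,0,0],1],[[112,25,0],[0,0,0],1],[[135,29,0],[0,0,0],1],[[140,30,0],[0,0,0],1],[[140,30,0],[0,0,0],1],[[140,30,0],[0,0,0],1]]';python3 look.py w11 102,125,0 150,162,0
```

```text
clock: 16.63
position: [501.9, -1.4, 215.7]
ee_rot: [0.085, 0.703, -0.701, -0.078]
contact_force: [0.7, -0.4, 0.5]
gripper_width: 85.6
85.6 [501.9  -1.4 215.7] [ 0.7 -0.4  0.5]
[331.  32.] z 113.3 [ 471.8 -118.2] [31.8 96.2] 76.9
[331. 135.] z 112.9 [484.9 -62.1] [40.2 96.3] 76.8
[329. 233.] z 111.2 [499.8  -1.9] [40.2 96.2] 76.9
[134. 312.] z 111.6 [639.2  28.3] [40.4 96.7] 77.1
clock: 17.27
position: [638.1, 28.0, 209.4]
ee_rot: [-0.081, -0.702, 0.703, 0.083]
contact_force: [-0.5, 0.3, 0.3]
gripper_width: 85.5
85.5 [638.1  28.  209.4] [-0.5  0.3  0.3]
[542.  34.] z 113.0 [485.8 -58.4] [33.1 97. ] 76.4
[525. 140.] z 111.0 [500.   -1.6] [40.1 97.1] 76.7
[322. 240.] z 111.7 [639.5  28.8] [40.7 96.2] 77.0
[609.  21.] z 155.5 [487.1 -55.5] [18.6 13.5] 80.1
[585. 145.] z 155.5 [500.3  -1.8] [31.9 13.2] 77.0
[322. 264.] z 156.1 [639.6  28.6] [32.4 11.6] 76.9
```

View pics/w11.png

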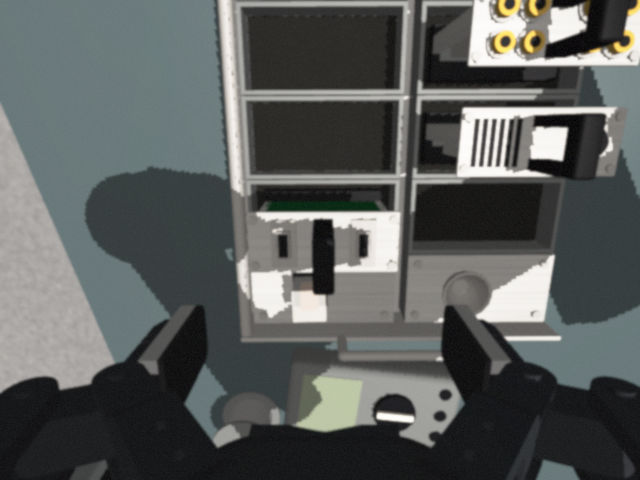

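Power is at (499.8,-1.8), on target. The last module, serial, shows its D-connectors with the handle at (322,264), measured (639.5,28.7).

```bash
python3 -m creep '[[[1,0.5,-35],[0,0,0],1],[[1,0.5,-60],[0,0,0],1],[[1,0.5,-74],[0,0,0],1],[[1,0.5,-79],[0,0,0],1],[[1,0.5,-79],[0,0,0],1],[[1,0.5,-79],[0,0,0],-1],[[1,0.5,-79],[0,0,0],-1],[[1,0.5,-79],[0,0,0],-1],[[1,0.5,-79],[0,0,0],-1],[[1,0.5,-79],[0,0,0],-1],[[1,0.5,-79],[0,0,0],-1],[[1,0.5,-79],[0,0,0],-1]]'; python3 -m creep '[[[0,0,5],[0,0,0],-1],[[0,0,15],[0,0,0],-1],[[0,0,30],[0,0,0],-1],[[0,0,50],[0,0,0],-1],[[0,0,60],[0,0,0],-1],[[0,0,60],[0,0,0],-1]]'
```

```text
clock: 18.32
position: [640.0, 28.7, 132.6]
ee_rot: [-0.082, -0.702, 0.702, 0.082]
contact_force: [-1.6, 0.4, 2.3]
gripper_width: 10.8
clock: 18.82
position: [642.1, 28.9, 195.8]
ee_rot: [0.084, 0.703, -0.702, -0.079]
contact_force: [0.9, -0.4, -1.8]
gripper_width: 10.9
```

```bash
python3 -m creep '[[[-10,2.4,0],[0,0,0],-1],[[-35,8.3,0],[0,0,0],-1],[[-70,16.7,0],[0,0,0],-1],[[-100,23.8,0],[0,0,0],-1],[[-118,28.1,0],[0,0,0],-1],[[-126,30,0],[0,0,0],-1],[[-126,30,0],[0,0,0],-1],[[-126,30,0],[0,0,0],-1],[[-126,30,0],[0,0,0],-1]]'; python3 look.py w12 163,182,100
```

```text
clock: 19.57
position: [515.5, 58.7, 192.2]
ee_rot: [0.082, 0.702, -0.702, -0.082]
contact_force: [-0.2, -0.1, -3.2]
gripper_width: 10.7
10.7 [515.5  58.7 192.2] [-0.2 -0.1 -3.2]
[325. 279.] z 171.1 [515.8  58.6] [40.7 96.4] 77.1
```

View pics/w12.png

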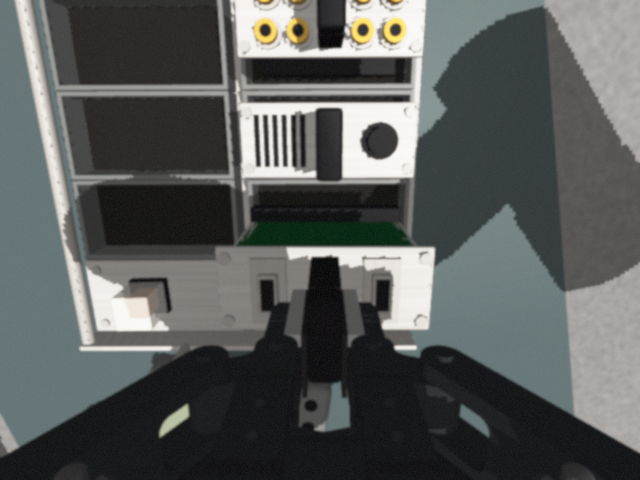

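Serial is over the fourth bay (325,279), measured (515.8,58.6) against (513.8,58.5).

```bash
python3 -m creep '[[[-1,0,-15],[0,0,0],-1],[[-1,0,-30],[0,0,0],-1],[[-1,0,-42],[0,0,0],-1],[[-1,0,-50],[0,0,0],-1],[[-1,0,-54],[0,0,0],-1],[[-1,0,-56],[0,0,0],-1],[[-1,0,-58],[0,0,0],-1],[[-1,0,-59],[0,0,0],-1],[[-1,0,-60],[0,0,0],-1],[[-1,0,-60],[0,0,0],-1]]'; python3 -m creep '[[[0,0,-0.5],[0,0,0],-1],[[0,0,-1],[0,0,0],-1],[[0,0,-1],[0,0,0],-1]]'
```

```text
clock: 20.45
position: [513.5, 58.8, 132.6]
ee_rot: [0.082, 0.702, -0.702, -0.082]
contact_force: [-0.2, 0.3, -3.5]
gripper_width: 10.9
clock: 20.7
position: [513.6, 58.8, 132.5]
ee_rot: [0.082, 0.702, -0.702, -0.081]
contact_force: [-2.8, 0.5, 4.7]
gripper_width: 10.8
```

```bash
python3 -m creep '[[[0,0,0.5],[0,0,0],-1],[[0,0,0.5],[0,0,0],1],[[0,0,0.5],[0,0,0],1],[[0,0,0.5],[0,0,0],1],[[0,0,0.5],[0,0,0],1],[[0,0,0.5],[0,0,0],1],[[0,0,0.5],[0,0,0],1],[[0,0,0.5],[0,0,0],1],[[0,0,30],[0,0,0],1],[[0,0,65],[0,0,0],1],[[0,0,90],[0,0,0],1],[[0,0,90],[0,0,0],1]]'; python3 look.py w13 102,125,0; python3 -m creep '[[[-170,-410,30],[0,0,-0.6],1],[[-170,-410,30],[0,0,-0.6],1],[[-170,-410,30],[0,0,-0.6],1],[[-170,-410,30],[0,0,-0.6],1],[[-170,-410,30],[0,0,-0.6],1],[[-170,-410,30],[0,0,-0.6],1],[[-170,-410,30],[0,0,-0.6],1],[[-170,-410,30],[0,0,-0.6],1],[[-170,-410,30],[0,0,-0.6],1],[[-170,-410,30],[0,0,-0.6],1],[[-170,-410,30],[0,0,-0.6],1],[[-170,-410,30],[0,0,-0.6],1]]'
python3 - <<'E'
from h import *
for n in('scene','top'):
    im,d=arm.get_image(n)
    save(n+'1',im)
K,E=cam('top');T=np.linalg.inv(E)
v,u=np.mgrid[0:480,0:640]
P=np.stack([(u-K[0,2])/K[0,0]*d,(v-K[1,2])/K[1,1]*d,d],-1)@T[:3,:3].T+T[:3,3]
m=(P[...,2]>102)&(P[...,2]<125)
n,l,st,ce=cv2.connectedComponentsWithStats(m.astype(np.uint8))
for i in range(1,n):
    if st[i,4]>300:
        q=np.argwhere(l==i)[:,::-1]; w=ray(q,110,K,E)[:,:2].astype(np.float32); pl=P[l==i]; pl=pl[abs(pl[:,2]-110)<5]
        A=np.c_[pl[:,:2]-pl[:,:2].mean(0),np.ones(len(pl))]; k=np.linalg.lstsq(A,pl[:,2],rcond=None)[0]
        r=cv2.minAreaRect(w); print(np.round(ce[i]),np.round(r[0],1),np.round(r[1],1),round(r[2],1),'tilt/z',np.round(k,3))
E
```

```text
clock: 21.7
position: [516.6, 59.5, 227.4]
ee_rot: [0.085, 0.704, -0.701, -0.077]
contact_force: [1.6, 0.0, 1.0]
gripper_width: 85.6
85.6 [516.6  59.5 227.4] [1.6 0.  1. ]
[332.  32.] z 113.3 [485.7 -59. ] [33.9 96.3] 76.8
[331. 134.] z 111.2 [499.9  -1.7] [40.1 96.3] 76.9
[331. 228.] z 111.7 [513.7  58.5] [40.  96.1] 76.9
clock: 22.75
position: [341.1, -354.6, 250.1]
ee_rot: [-0.287, -0.646, 0.646, 0.288]
contact_force: [-0.2, -0.3, 0.8]
gripper_width: 85.8
[363.   5.] [ 977.3 -114. ] [ 20.4 316.5] 0.1 tilt/z [-8.50000e-02 -5.00000e-03  1.10037e+02]
[528.  10.] [ 959.1 -470.5] [221.8  45.2] 88.9 tilt/z [-5.00000e-03  3.00000e-03  1.09656e+02]
[286. 227.] [513.9  58.8] [39.9 95.9] 76.7 tilt/z [2.00000e-03 3.00000e-03 1.10528e+02]
[316. 234.] [499.8  -1.6] [39.9 95.7] 76.6 tilt/z [-4.00000e-03  5.00000e-03  1.10082e+02]
[345. 241.] [484.7 -62. ] [39.9 95.8] 76.7 tilt/z [2.00000e-03 3.00000e-03 1.10557e+02]
[375. 247.] [ 470.5 -122.1] [40.  95.9] 76.7 tilt/z [-6.00000e-03 -7.00000e-03  1.10131e+02]
```

View pics/top1.png

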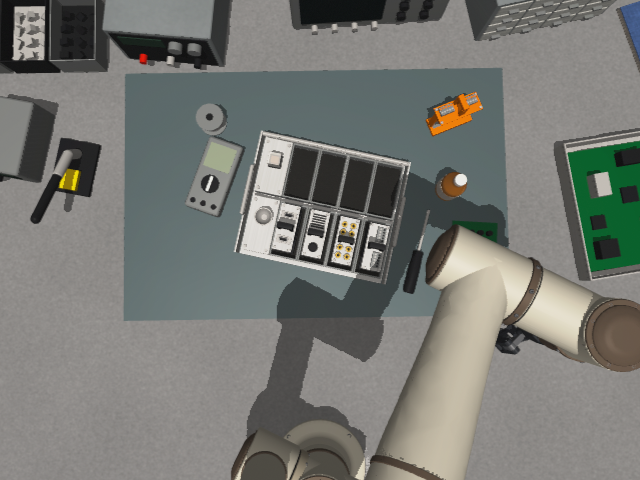

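View pics/scene1.png

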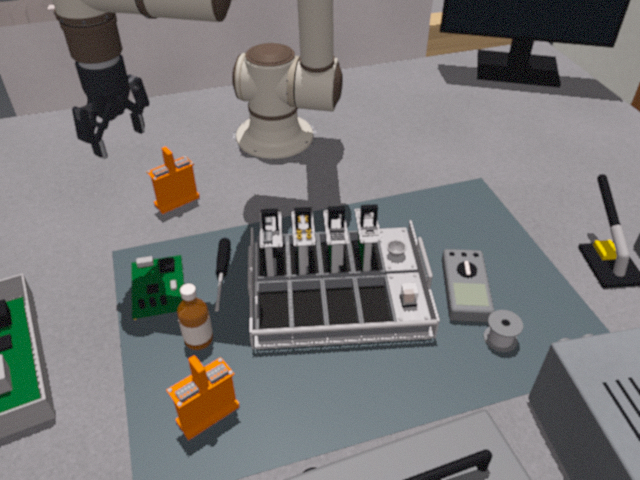

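Both views show all four modules in the front row in the same order: serial (286,227), power (316,234), coax (345,241) and terminal (375,247). They are level at z≈110, within about 1 mm of the bay centres, and the arm is clear.

```bash
python3 -c "
from bench import arm
s=arm.read_state();print(s['clock'],abs(s['joint_vel']).max());print(arm.job_done())"
```

```text
22.85 0.04294786259224953
the job is handed in; nothing more can be done
None
```

All four modules now stand in the front row, each in the bay straight across from where it started, and the job is handed in at about 22.9 s. I moved them in the order terminal, coax, power, serial. Each was gripped by its handle, lifted 60 mm, carried straight across without turning, and lowered in 1 mm steps until it touched.

- **Position:** a final top-camera measurement put the plate centres within about 1 mm of my estimated bay centres.
- **Level and line:** the plates were at z≈110 mm, the same height as before. Tilt was under 0.01 rad and yaw within about 0.2° of the start.
- **Contact:** the wrist force reading was about 4–8 N at touchdown, and the arm was clear of everything when I handed in.
- **Disagreements:** wrist readings taken straight after the carry were about 1–2 mm high in x, and I allowed for that when lowering. The front-bay floors measured 63.2 mm apart instead of 62, so I used the given 62 mm about their mean. No check failed.

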